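# Drift an airbrush carriage into line and lock it with two pins

### The arm

A 6-joint arm with a two-finger parallel gripper is mounted at the origin on the work surface. World frame = base frame: x ahead of the robot, y to its left, z up, the work surface at z = 0. Lengths are in m, angles in rad, forces in N, time in s.
With the tool pointing down it reaches from about 0.4 to 0.825 m from the base axis. Payload 7 kg.
Tool frame: the origin (TCP) lies at the centre of the arm's flange, where the gripper is bolted on; the fingertips stand 173 mm ahead of it and the grasp point (between the pads) lies 155 mm ahead of it; z points along the fingers, y is the line along which they close (so a half turn about z gives the same grasp; the last joint's range is limited). The gripper opens to 85 mm and grips with 20 to 120 N. Pads are 22 mm wide; open, the fingers measure 114 mm over their backs; the gripper's body (76 mm by 85 mm) begins 54 mm behind the grasp point. The pads swing forward as they close: fully open they stand 13 mm farther back than shut.
Start: joints at [-0.886, 0.359, 0.012, 0, -1.224, -0.288], TCP at [0.261, -0.623, 0.405] pointing down, gripper open.
Joint ranges: [-3.07, 3.07], [-1.43, 2.12], [-1.02, 1.25], [-3.03, 1.67], [-3.05, -0], [-3.03, 3.03]. Speed limits (rad/s): [2.39, 2.39, 3.01, 3.14, 3.14, 3.14].

### API

Orientations are given as a rotation vector (axis times angle).
In Python, from cell import env, effector, kin, read_state, eyes, job gives the robot as it stands. The module is installed in compiled form; this text tells all that it offers. Calls block until the motion is done:
- env.goto(position, orientation): joint-space move of the TCP to a pose.
- env.move_straight(position, rot=None, feed=0.15, max_force=None): straight line of the TCP; rot=None keeps the orientation; feed is the mean speed in m/s. With max_force (N) it stops when the force on the tool has changed by that much, and returns True; else False.
- env.move_j(angles): joint-space move.
- effector.set_gripper(opening): opening from 0.0 (shut) to 1.0 (fully open); the grip force is fixed at half the most; returns when the fingers have stopped.
- env.pause(seconds).
- kin.inverse_kinematics(position, orientation): joint angles nearest the present ones, or None.
- read_state(): the state.
- eyes.get_image(name): name is "side" or "top" or "wrist"; returns a dict with "pixels" (480x640x3 uint8, blue, green, red), "fx", "fy", "cx", "cy" (pixels), "extrinsics" (4x4, takes a point from world to camera coordinates); the wrist camera has in their place "hand_eye" (4x4, takes a point from camera to tool coordinates, whose origin is the TCP and whose axes are the flange's). Camera axes: x right, y up, looking along -z (the intrinsics and any distortion apply to the point x, -y, -z); pixel columns grow to the right and rows downward; lengths in m; the calibration is good to about 2 mm. The wrist camera is an equidistant fisheye: a pixel r from the principal point sees the ray r / f radians off the axis. A picture is of the moment at which its call begins: read the wrist's pose just before it. There is no depth.
A pose or a line that the arm cannot do raises env.MotionError and nothing moves.
- job.hand_in(): hands the job in; it is judged then, once.
The state is a dict: "t": time; "qpos": joint angles; "joint_vel": joint speeds; "tau": joint torques, N m; "position": TCP position; "orientation": TCP orientation; "force": force on the tool from outside, world axes, zero at the start; "wrist_torque": the same for the moment, N m; "gripper_width": opening from 0.0 (shut) to 1.0 (fully open); "gripper_force": force on a finger pad.
Only numpy, scipy, OpenCV 4.12 (cv2) and the standard library are available. Lean on these libraries where they do the work, as an engineer would, in place of code of your own. Each camera call takes 0.05 s, during which the arm holds its last target. There are 200 camera calls.

### The job

The blue sliding carriage of the airbrush station has been left a few millimetres out of line with its aluminium base. Take the tapered steel drift with the orange knob from the wooden rack and push it down through the middle hole of the carriage into the base until its flange sits fully home, so that the drift itself (not your fingers) pulls the holes into line; then drop one white-knobbed pin fully home into each of the two holes on either side, leave all three standing in place, and leave the three loose paint jars where they are.

Things in the scene. Friction and masses are not known exactly. Their poses are not given: they have to be found in the camera images.
- base: Fixed aluminium base of the airbrush station: 210 x 84 x 46 mm, origin at the centre of its underside, z up, long side along its own x (pointing roughly away from the robot). Guide strips along both long sides reach 56 mm height. Three vertical through holes on its centre line: drift hole 16.2 mm wide at x = -20 mm, pin holes 13.6 mm wide at x = -65 mm (near) and x = +25 mm (far).
- carriage_hole (a point): On the axis of the middle hole of the blue sliding CARRIAGE, at its top face (54 mm above the desk). The carriage is a plate 196 x 66 x 8 mm on the base, with three holes of the same widths and spacing as the base's. At its far end, 98 mm from this hole, an airbrush lies across a cradle, up to 130 mm above the desk.
- carriage (a joint): How far the blue carriage plate has slid out of line, in m, along the base's own +x: 0 = its three holes exactly above the base's holes; positive = carriage holes shifted toward the base's +x by that much. Starts at 3.8 to 5.5 mm (too far for the pins to pass), travel -12 to +12 mm; slides stiffly (about 4 N of friction) and stays where it is left.
- drift_hole (a point): On the axis of the middle (drift) hole of the fixed BASE, at the height of the carriage's top face (54 mm above the desk). The carriage's own hole is displaced from it by the carriage value along the base's x.
- near_hole (a point): On the axis of the base's pin hole nearer to the robot (base x = -65 mm), at the height of the carriage's top face (54 mm above the desk).
- far_hole (a point): On the axis of the base's pin hole toward the airbrush (base x = +25 mm), at the height of the carriage's top face (54 mm above the desk).
- rack: Fixed light wooden block 150 x 50 x 56 mm, origin at the centre of its underside, long side along its own x. Three vertical holes in a row: the drift stands at x = -50 mm, the two pins at x = 0 and x = +50 mm, each hanging by its flange on the rack's top (56 mm above the desk). It may stand on the left or the right of the station.
- drift: Tapered steel drift, standing upright, about 0.14 kg; origin at its tip, z up along its axis. From the tip: taper from 3.5 mm to 15 mm diameter over 30 mm, then 15 mm diameter up to 50 mm, flange 28 mm diameter from 50 to 54 mm, orange knob 24 mm diameter from 54 to 90 mm. Home, its flange rests on the carriage, tip 4 mm above the desk.
- drift_grip (a point): Point on the drift's axis inside the orange knob, 74 mm above the tip (24 mm above the flange's underside): a good place to grip.
- pin_a: Steel lock pin with a white knob, upright, about 0.06 kg; origin at its tip, z up along its axis. From the tip: nose from 6 to 10 mm diameter over 5 mm, 10 mm diameter up to 38 mm, flange 24 mm diameter from 38 to 42 mm, knob 20 mm diameter from 42 to 70 mm. Home, its flange rests on the carriage, tip 16 mm above the desk. Either pin may go in either pin hole.
- pin_a_grip (a point): Point on pin_a's axis inside its knob, 62 mm above the tip: a good place to grip.
- pin_b: The second lock pin, identical to pin_a.
- pin_b_grip (a point): Point on pin_b's axis inside its knob, 62 mm above the tip.
- jar_a: Loose amber paint jar with a white cap, 36 mm diameter, 60 mm tall, origin at the centre of its underside. Leave alone.
- jar_b: Loose red paint jar with a blue cap, 36 mm diameter, 60 mm tall, origin at the centre of its underside. Leave alone.
- jar_c: Loose yellow paint jar with a black cap, 40 mm diameter, 70 mm tall, origin at the centre of its underside. Leave alone.

How it is judged:
By the outcome, as a careful person would: the job done as asked, in the order asked, and still so for the second after the job is handed in, with the robot touching nothing.
It also fails if it takes over 72 s, if anything falls off the work surface, if the arm or the gripper's body presses on something with over 40 N, if the wrist force passes 120 N, or if a joint passes its speed limit or range.

## Working session

There is one attempt and no reset: what is moved stays moved. The work goes in short steps, each a Python script; the robot and the scene stay as the last script left them, time stands still between calls to the robot, and variables do not carry over. Pictures are saved under pics/ and viewed, at most 10 in all, crops included, and the job is handed in when it is done.

```bash
mkdir -p pics; python3 - <<'E'
from cell import env, effector, kin, read_state, eyes, job
import cv2,numpy as np
s=read_state(); print(s['t'],s['position'],s['orientation'])
for n in ('top','side'):
    d=eyes.get_image(n); cv2.imwrite(f'pics/{n}0.png',d['pixels'])
    np.save(f'{n}.npy',np.array(d['extrinsics'])); print(n,d['fx'],d['fy'],d['cx'],d['cy'],[k for k in d]); print(np.array(d['extrinsics']).round(3).tolist())
E
```

```text
0.0 [ 0.26075461 -0.62238873  0.40377796] [ 6.18801001e-01 -3.07954609e+00 -2.49409218e-03]
top 598.6113068786503 598.6113068786503 315.42162613104625 234.32165267287954 ['pixels', 'fx', 'fy', 'cx', 'cy', 'extrinsics']
[[-0.021, -0.999, 0.024, 0.018], [0.981, -0.016, 0.193, -0.556], [-0.193, 0.027, 0.981, -1.12], [0.0, 0.0, 0.0, 1.0]]
side 466.6101394264509 466.6101394264509 319.8662894125813 236.8068855769053 ['pixels', 'fx', 'fy', 'cx', 'cy', 'extrinsics']
[[-0.881, -0.474, 0.002, 0.519], [0.231, -0.425, 0.875, -0.203], [-0.414, 0.771, 0.483, -0.544], [0.0, 0.0, 0.0, 1.0]]
```

View pics/top0.png

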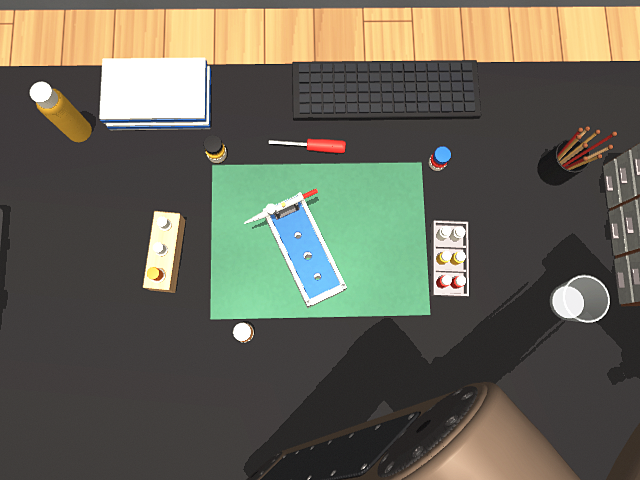

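View pics/side0.png

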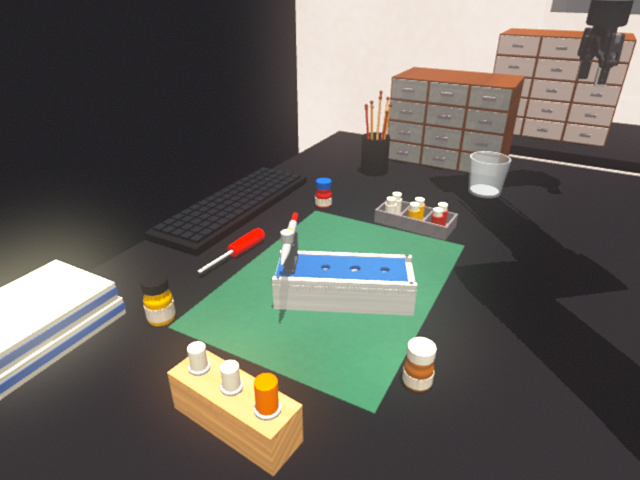

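The top view shows the rack on the left, with the drift at about (155,273) and the pins at (160,248) and (164,223). The carriage holes are at (298,235), (308,256) and (317,276), and the jars at (243,332), (440,158) and (215,150). The side view agrees. I'll localise coarsely, then look with the wrist camera.

```bash
cat > h.py <<'E'
from cell import env, effector, kin, read_state, eyes, job
import cv2,numpy as np
from scipy.spatial.transform import Rotation as R
def tool(yaw):  # tool down, finger line (tool y) at world angle yaw
    y=np.array([np.cos(yaw),np.sin(yaw),0]); z=np.array([0,0,-1.]); return R.from_matrix(np.c_[np.cross(y,z),y,z])
def ray(d,uv,T=None):
    """world origin, directions for pixels; T=4x4 tool pose for wrist"""
    uv=np.atleast_2d(np.asarray(uv,float)); q=np.c_[(uv[:,0]-d['cx'])/d['fx'],(uv[:,1]-d['cy'])/d['fy']]
    if T is None:
        M=np.linalg.inv(d['extrinsics']); c=np.c_[q[:,0],-q[:,1],-np.ones(len(q))]
    else:
        M=T@np.array(d['hand_eye']); r=np.linalg.norm(q,axis=1); k=np.sin(r)/np.maximum(r,1e-9)
        c=np.c_[q[:,0]*k,-q[:,1]*k,-np.cos(r)]
    return M[:3,3],c@M[:3,:3].T
def plane(d,uv,z,T=None):
    o,v=ray(d,uv,T); return (o+v*((z-o[2])/v[:,2])[:,None])[:,:2]
def project(d,p,T):
    M=np.linalg.inv(T@np.array(d['hand_eye'])); c=np.atleast_2d(p)@M[:3,:3].T+M[:3,3]
    n=np.hypot(c[:,0],c[:,1]); th=np.arctan2(n,-c[:,2]); return np.c_[d['cx']+d['fx']*th*c[:,0]/n,d['cy']-d['fy']*th*c[:,1]/n]
def wrist():
    s=read_state(); T=np.eye(4); T[:3,:3]=R.from_rotvec(s['orientation']).as_matrix(); T[:3,3]=s['position']
    return eyes.get_image('wrist'),T
E
python3 - <<'E'
from h import *
d=eyes.get_image('top')
print('holes',plane(d,[(298,235),(308,256),(317,276)],.054).round(4).tolist())
print('drift',plane(d,(155,273),.096).round(4),'pins',plane(d,[(160,248),(164,223)],.088).round(4).tolist())
print('jars',plane(d,[(243,332),(440,158),(215,150)],.06).round(3).tolist())
w=eyes.get_image('wrist');print(w['fx'],w['cx'],w['cy'],np.array(w['hand_eye']).round(3).tolist(), R.from_rotvec(read_state()['orientation']).as_matrix().round(2).tolist())
E
```

```text
holes [[0.5552, 0.0414], [0.5132, 0.0226], [0.4737, 0.0059]]
drift [[0.4795 0.3075]] pins [[0.5278, 0.3015], [0.5759, 0.2954]]
jars [[0.369, 0.148], [0.707, -0.247], [0.73, 0.205]]
371.64829954431775 316.21989980468635 242.34149334508544 [[0.0, 0.964, 0.267, 0.068], [1.0, -0.001, 0.001, -0.002], [0.001, 0.267, -0.964, 0.031], [0.0, 0.0, 0.0, 1.0]] [[-0.92, -0.39, -0.0], [-0.39, 0.92, 0.0], [0.0, 0.0, -1.0]]
```

```bash
python3 - <<'E'
from h import *
import pickle
out={}
def shot(n,xy,yaw,z=.34):
    env.goto([*xy,z],tool(yaw).as_rotvec()); env.pause(.2); d,T=wrist(); out[n]=(d,T); cv2.imwrite(f'pics/{n}.png',d['pixels'])
b=np.radians(113.5)
shot('s1',(.513,.0226),b); shot('s2',(.513,.0226),b-np.pi)
r=np.radians(82.8); shot('r1',(.5278,.3015),r)
pickle.dump(out,open('v.pkl','wb'))
s=read_state(); print(s['t'],s['qpos'],s['force'])
cv2.imwrite('pics/a.png',out['s1'][0]['pixels']);cv2.imwrite('pics/both.png',cv2.resize(np.hstack([out[k][0]['pixels'] for k in('s2','r1')]),(800,300)))
E
```

```text
9.475 [ 8.39908513e-01  2.97842541e-01 -2.31209058e-01 -1.26689813e-05
 -1.04169611e+00 -2.53639729e+00] [-0.13587468  0.59025411 -0.22762379]
```

View pics/a.png

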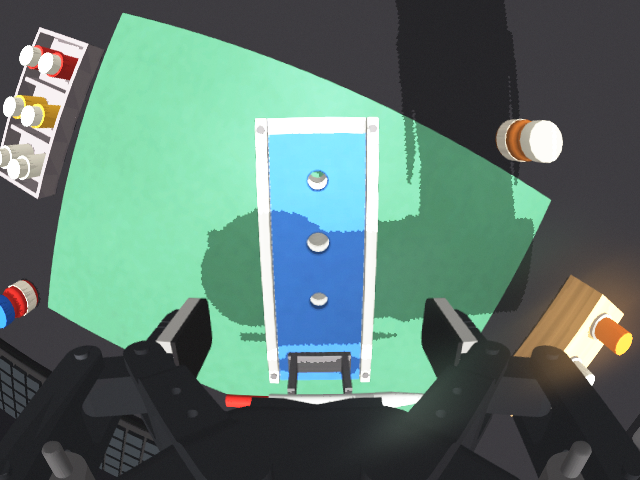

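View pics/both.png

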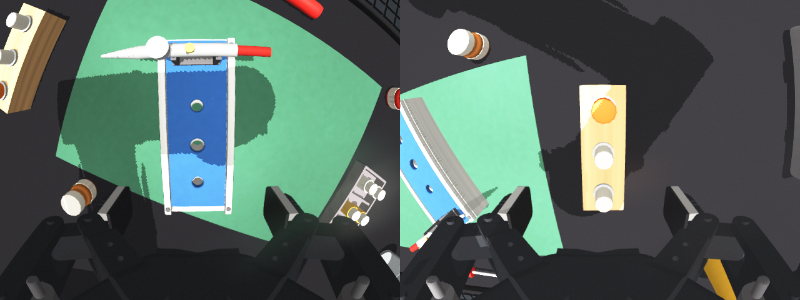

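```bash
cat > m.py <<'E'
from h import *
def holes(d,T,guess):
    hsv=cv2.cvtColor(d['pixels'],cv2.COLOR_BGR2HSV); blue=cv2.inRange(hsv,(95,110,60),(125,255,255))
    res=[]
    for g in guess:
        p=project(d,[*g,.054],T)[0]; m=(blue==0).astype(np.uint8)
        n,l,st,c=cv2.connectedComponentsWithStats(m,connectivity=4)
        ok=[i for i in range(1,n) if 30<st[i,4]<1500]
        i=min(ok,key=lambda i:np.hypot(*(c[i]-p)))
        cs,_=cv2.findContours((l==i).astype(np.uint8),cv2.RETR_EXTERNAL,cv2.CHAIN_APPROX_NONE)
        h=cv2.convexHull(cs[0])[:,0].astype(float)
        q=plane(d,h,.054,T); (e,ax,_)=cv2.fitEllipse((q*1e4).astype(np.float32)); res.append((np.array(e)/1e4,np.array(ax)/10,st[i,4]))
    return res
E
python3 - <<'E'
from m import *
import pickle
o=pickle.load(open('v.pkl','rb')); g=[[.4737,.0059],[.5132,.0226],[.5552,.0414]]
for k in('s1','s2'):
    for e,ax,a in holes(*o[k],g): print(k,e.round(4),ax.round(1),a)
    d,T=o[k]; print(T[:3,3])
ims=[cv2.resize(o['s1'][0]['pixels'][105:395,235:400],None,fx=2,fy=2),cv2.resize(o['s2'][0]['pixels'][55:345,235:400],None,fx=2,fy=2)]
cv2.imwrite('pics/c.png',np.hstack(ims))
E
```

```text
s1 [0.4754 0.0044] [12.7 13.6] 289
s1 [0.5157 0.0223] [14.3 15.7] 343
s1 [0.5562 0.0407] [10.6 13.1] 186
[0.513104   0.02213696 0.3399858 ]
s2 [0.4776 0.0052] [11.  12.6] 186
s2 [0.5179 0.0233] [14.6 15.8] 363
s2 [0.5584 0.0414] [13.1 13.7] 303
[0.51298959 0.02258897 0.3400038 ]
```

View pics/c.png

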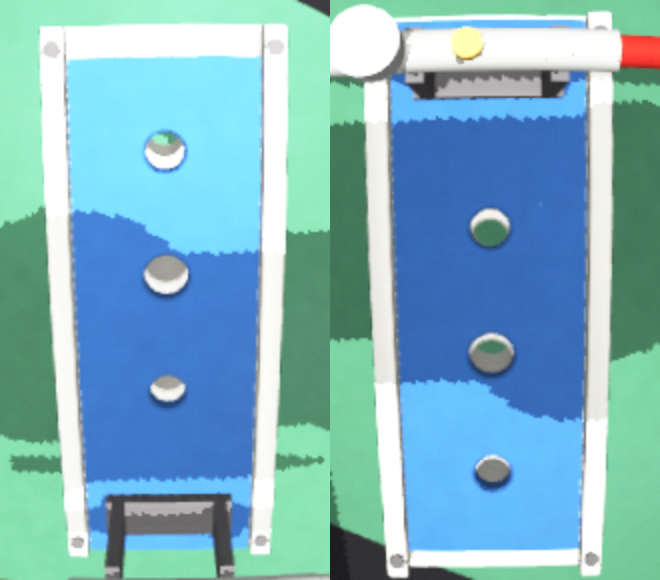

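The crop shows three holes per view and the base's strip-end corners: s1 far end at about (269,383) and (370,382), s2 near end at about (264,343) and (371,342). I'll use those for the base centre and the knob tops for the rack.

```bash
python3 - <<'E'
from m import *
import pickle
o=pickle.load(open('v.pkl','rb'))
f=plane(o['s1'][0],[(269,383),(370.5,382)],.056,o['s1'][1]); n=plane(o['s2'][0],[(264,343.5),(371,342.5)],.056,o['s2'][1])
n1=plane(o['s1'][0],[(256,118.5),(379,117.5)],.056,o['s1'][1])
print(f.round(4).tolist(),n.round(4).tolist(),n1.round(4).tolist())
F,N=f.mean(0),n.mean(0); v=F-N; L=np.hypot(*v); c=(F+N)/2; u=v/L
print('L',L,'ang',np.degrees(np.arctan2(u[1],u[0])),'width',np.hypot(*(f[0]-f[1])),np.hypot(*(n[0]-n[1])),'c',c,'drift',c-.02*u,'near',c-.065*u,'far',c+.025*u)
m=np.array([.5167,.0227]);print('shift',(m-(c-.02*u))@u,(m-c)@[-u[1],u[0]])
d,T=o['r1']; hsv=cv2.cvtColor(d['pixels'],cv2.COLOR_BGR2HSV)
# rack knobs: orange top and white tops
def big(m,c):
    n,l,st,ce=cv2.connectedComponentsWithStats(m); 
    for i in range(1,n):
        if st[i,4]>80 and 450<ce[i][0]<520 and 60<ce[i][1]<350: 
            cs,_=cv2.findContours((l==i).astype(np.uint8),0,1); print(c,st[i].tolist(),ce[i].round(1),cv2.minEnclosingCircle(cs[0]))
big(cv2.inRange(hsv,(8,150,120),(24,255,255)),'o'); big(cv2.inRange(hsv,(0,0,150),(179,45,255)),'w')
cv2.imwrite('pics/rk.png',cv2.resize(d['pixels'][120:360,420:560],None,fx=2.5,fy=2.5))
E
```

```text
[[0.6442, 0.0338], [0.6094, 0.1117]] [[0.4182, 0.0244], [0.4528, -0.053]] [[0.4524, -0.0506], [0.4186, 0.0254]]
L 0.21023271413814051 ang 24.4521052825743 width 0.08532296626044004 0.08479799195885812 c [0.53115364 0.02921704] drift [0.51294749 0.02093839] near [0.47198364 0.00231143] far [0.55391133 0.03956535]
shift 0.004145129368856953 5.032077174958651e-05
w [437, 300, 32, 38, 349] [453.  317.7] ((451.5, 318.0), 22.500099182128906)
w [461, 339, 16, 14, 122] [467.  345.1] ((468.5, 346.0), 9.60478687286377)
```

View pics/rk.png

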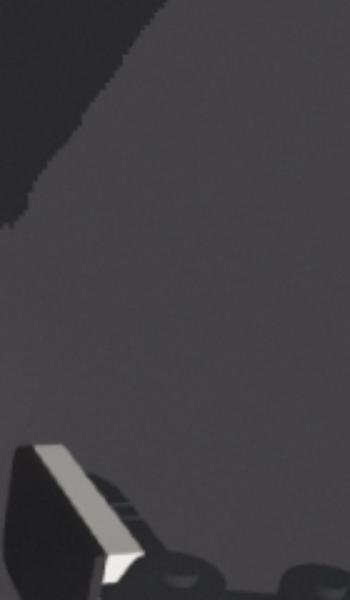

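That crop missed the rack because I mis-scaled the composite; the rack is around columns 290 to 365 in r1. The base fit came out well: length 210.2 mm, shift 4.1 mm.

```bash
python3 - <<'E'
from m import *
import pickle
o=pickle.load(open('v.pkl','rb'))
d,T=o['r1']; hsv=cv2.cvtColor(d['pixels'],cv2.COLOR_BGR2HSV)
for h,k in (((5,200,120),'o'),):
    m=cv2.inRange(hsv,(8,190,150),(22,255,255)); n,l,st,c=cv2.connectedComponentsWithStats(m); i=1+np.argmax(st[1:,4]*((abs(c[1:,0]-326)<30)&(abs(c[1:,1]-176)<40))); print(st[i],c[i])
cv2.imwrite('pics/rk.png',cv2.resize(d['pixels'][125:345,270:400],None,fx=2.7,fy=2.7,interpolation=cv2.INTER_CUBIC))
print(T[:3,3])
E
```

```text
[311 157  26   8  45] [323.42222222 158.91111111]
[0.52783227 0.30139705 0.34001608]
```

View pics/rk.png

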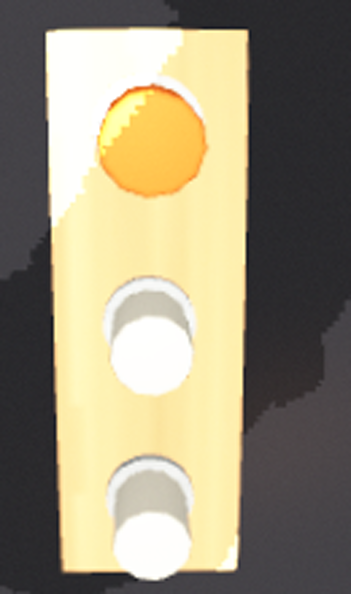

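In the crop, the drift's top disc is at pixel (326.7,177.2) and the pin tops are at (325.9,256.5) and (326.3,325.7), all upright. Next I'll locate and grasp the drift.

```bash
python3 - <<'E'
from m import *
import pickle,json
o=pickle.load(open('v.pkl','rb'));d,T=o['r1']
D=plane(d,(326.7,177.2),.096,T)[0]; P=plane(d,[(325.9,256.5),(326.3,325.7)],.088,T)
X=np.array([D,*P]); print(X.round(4).tolist(),np.linalg.norm(np.diff(X,axis=0),axis=1))
u=X[2]-X[0];u/=np.hypot(*u); ang=np.degrees(np.arctan2(u[1],u[0])); print(ang)
X=X.mean(0)+np.outer([-.05,0,.05],u)+.0005*u   # 50 mm pitch, hand-eye offset
yaw=np.radians(ang+90); rv=tool(yaw).as_rotvec(); json.dump(dict(X=X.tolist(),yaw=yaw),open('rack.json','w')); print(X)
env.goto([*X[0],.32],rv); env.move_straight([*X[0],.236],feed=.1,max_force=8); effector.set_gripper(0)
s=read_state(); print(s['t'],s['position'],s['gripper_width'],s['gripper_force'],s['force'])
env.move_straight([*X[0],.31],feed=.1); env.pause(.2)
s=read_state(); print(s['gripper_width'],s['force'])
d,T=wrist(); cv2.imwrite('pics/g.png',d['pixels']); pickle.dump((d,T),open('g.pkl','wb'))
E
```

```text
[[0.4821, 0.3115], [0.5319, 0.3053], [0.5805, 0.2998]] [0.05020248 0.04889607]
-6.753564057635984
[[0.48236317 0.31135515]
 [0.53201623 0.30547519]
 [0.58166928 0.29959523]]
11.3833 [0.4825321  0.31169672 0.23645792] 0.262542221411197 58.596115708351135 [-0.31413108  1.42027493  3.85057412]
0.26099336362000175 [ 0.42554956 -0.25692512 -0.88694535]
```

View pics/g.png

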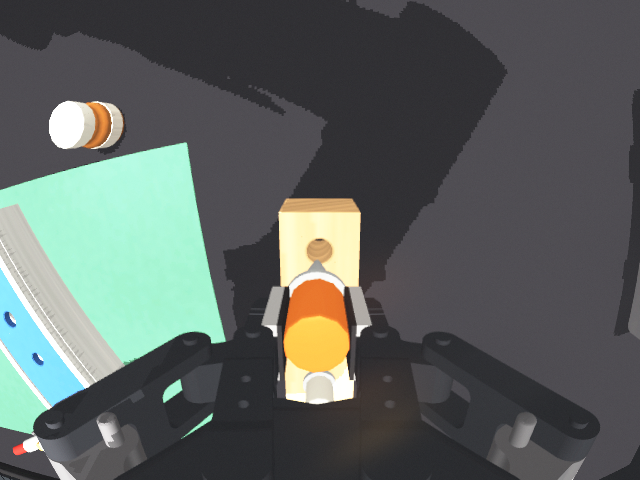

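```bash
cat > ins.py <<'E'
from m import *
a=np.radians(24.4521); u=np.array([np.cos(a),np.sin(a)]); v=np.array([-u[1],u[0]])
H={'drift':np.array([.51295,.02094]),'near':np.array([.47198,.00231]),'far':np.array([.55391,.03957])}
ORI=tool(a+np.pi/2).as_rotvec()
def insert(xy,ztop,zend,gain=.00012,step=.004,fstop=35):
    """step down, easing sideways along the measured lateral force"""
    xy=np.array(xy,float); s0=read_state(); f0=s0['force'].copy(); z=ztop; n=0
    while z>zend and n<40:
        z=max(z-step,zend); n+=1
        hit=env.move_straight([*xy,z],feed=.04,max_force=fstop)
        s=read_state(); f=s['force']-f0; fu,fv=f[:2]@u,f[:2]@v
        print(f"z {s['position'][2]:.4f} F u{fu:.1f} v{fv:.1f} z{f[2]:.1f} w{s['gripper_width']:.3f} hit {hit}")
        if hit: break
        xy=xy+np.clip(gain*fu,-.0006,.0006)*u+np.clip(gain*fv,-.0006,.0006)*v
    return xy,s
E
python3 - <<'E'
from ins import *
import pickle
d,T=pickle.load(open('g.pkl','rb'))
tip=plane(d,(318.5,263),T[2,3]-.230,T)[0]; print('tip in tool',T[:3,:3].T@(np.r_[tip,0]-np.r_[T[:2,3],0]))
s=read_state(); p=s['position']; env.move_straight([p[0],p[1],.34])
env.goto([*H['drift'],.34],ORI); env.move_straight([*H['drift'],.288],feed=.1); env.pause(.3)
xy,s=insert(H['drift'],.288,.258)
print(s['t'],xy,(xy-H['drift'])@u,(xy-H['drift'])@v)
d,T=wrist(); cv2.imwrite('pics/i1.png',d['pixels'])
E
```

```text
tip in tool [-2.14213377e-04 -6.80268089e-04  6.30335010e-07]
z 0.2837 F u-0.8 v-0.6 z-0.2 w0.263 hit False
z 0.2797 F u-0.1 v-0.2 z0.1 w0.265 hit False
z 0.2758 F u1.4 v0.8 z-0.3 w0.264 hit False
z 0.2719 F u1.8 v0.3 z-0.5 w0.259 hit False
z 0.2679 F u4.3 v1.7 z-1.7 w0.263 hit False
z 0.2638 F u4.1 v1.3 z-0.7 w0.261 hit False
z 0.2597 F u3.7 v2.8 z-0.3 w0.263 hit False
z 0.2578 F u3.2 v2.3 z0.3 w0.265 hit False
16.9667 [0.51443373 0.02272121] 0.002087952821087717 0.0010072860330252382
```

```bash
sed -i 's/xy=xy+np.clip(gain\*fu.*/db=lambda f,b: np.sign(f)*max(abs(f)-b,0)\n        xy=xy+np.clip(gain*db(fu,DU),-.0006,.0006)*u+np.clip(gain*db(fv,1.5),-.0006,.0006)*v/; s/^def insert/DU=4.5\ndef insert/' ins.py
python3 - <<'E'
from ins import *
x0=H['drift']+.0005*v
env.move_straight([*x0,.258],feed=.03,max_force=30)
s=read_state(); print(s['position'],s['force'])
xy,s=insert(x0,.258,.232,step=.002,fstop=40)
print(s['t'],s['position'],(xy-H['drift'])@u,(xy-H['drift'])@v,s['force'])
E
```

```text
[0.51257679 0.02142758 0.25788763] [ 1.04012729  4.77926411 -1.43060324]
z 0.2561 F u0.2 v-0.1 z0.8 w0.266 hit False
z 0.2539 F u1.0 v0.8 z0.2 w0.257 hit False
z 0.2519 F u0.4 v1.6 z1.4 w0.261 hit False
z 0.2499 F u0.4 v2.2 z0.8 w0.262 hit False
z 0.2480 F u0.4 v1.9 z-0.1 w0.262 hit False
z 0.2460 F u1.0 v1.7 z0.7 w0.264 hit False
z 0.2440 F u1.0 v1.8 z-0.4 w0.263 hit False
z 0.2420 F u1.0 v1.7 z0.5 w0.262 hit False
z 0.2400 F u0.4 v1.9 z1.2 w0.264 hit False
z 0.2380 F u1.7 v2.1 z0.6 w0.264 hit False
z 0.2360 F u1.3 v0.7 z0.6 w0.263 hit False
z 0.2344 F u1.0 v2.1 z4.6 w0.259 hit False
z 0.2343 F u-4.8 v5.1 z23.8 w0.262 hit False
20.5167 [0.51329248 0.02236245 0.23427726] -3.9121900802492854e-05 0.001332462332612402 [-5.44428276  7.38063644 22.37500714]
```

```bash
python3 - <<'E'
from ins import *
import pickle
s=read_state(); p=s['position']; env.move_straight([p[0],p[1],.2345],feed=.02)
effector.set_gripper(.6); s=read_state(); print(s['gripper_width'],s['force'])
env.move_straight([p[0],p[1],.34],feed=.12); env.pause(.2)
d,T=wrist(); pickle.dump((d,T),open('d1.pkl','wb'))
for e,ax,ar in holes(d,T,[H['near'],H['far']]): print(e.round(4),ax.round(1),ar)
cv2.imwrite('pics/d1.png',cv2.resize(d['pixels'][100:400,200:440],None,fx=2,fy=2)); print(read_state()['t'])
E
```

```text
0.5972639689525494 [0.71110005 0.18289727 0.05773351]
[0.4723 0.0028] [12.9 13.2] 288
[0.5528 0.0391] [10.6 13. ] 183
22.475
```

View pics/d1.png

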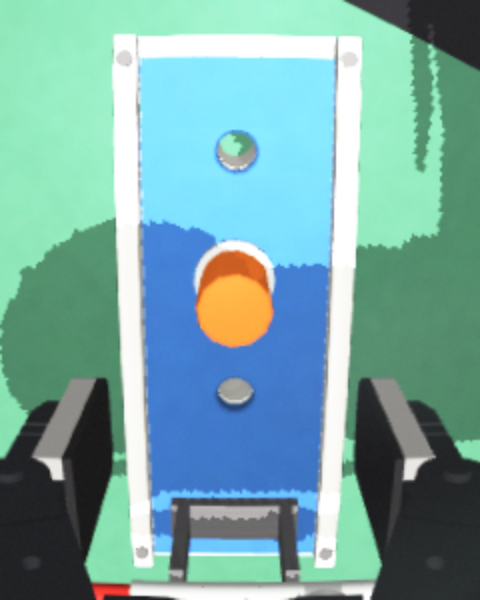

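The crop shows the drift's flange seated and the side holes at (236,150) and (236,391) lined up with the base. Pins next, far hole first.

```bash
cat > pin.py <<'E'
import sys,json
import ins; from ins import *
i,xy=int(sys.argv[1]),np.array([float(sys.argv[2]),float(sys.argv[3])]); ins.DU=2
k=json.load(open('rack.json')); x=k['X'][i]; rv=tool(k['yaw']).as_rotvec()
env.goto([*x,.34],rv); env.move_straight([*x,.27]); env.move_straight([*x,.238],feed=.08,max_force=8); effector.set_gripper(0)
zg=read_state()['position'][2]; print('zgrip',zg)
env.move_straight([*x,.34]); s=read_state(); print('w',s['gripper_width'],s['t'])
if s['gripper_width']<.1: sys.exit('missed')
home=zg-.002
env.goto([*xy,.34],ORI); env.move_straight([*xy,.284],feed=.12); env.pause(.3)
q,s=insert(xy,.284,home-.001,step=.006,fstop=15); p=s['position']; print(p,home,s['t'])
if p[2]<home+.002:
    env.move_straight([p[0],p[1],max(p[2],home)],feed=.02); effector.set_gripper(.6)
    env.move_straight([p[0],p[1],.34]); print('released',read_state()['t'])
E
python3 pin.py 2 .5542 .0398
```

```text
zgrip 0.23870542128866942
w 0.21128840640776275 25.975
z 0.2776 F u-0.5 v-0.4 z0.7 w0.210 hit False
z 0.2716 F u0.3 v0.1 z1.0 w0.208 hit False
z 0.2657 F u-0.7 v0.8 z0.1 w0.215 hit False
z 0.2597 F u-0.4 v-0.4 z0.6 w0.209 hit False
z 0.2537 F u0.8 v0.9 z-0.6 w0.212 hit False
z 0.2477 F u1.0 v1.6 z-0.1 w0.209 hit False
z 0.2417 F u2.1 v0.6 z-0.3 w0.208 hit False
z 0.2366 F u-0.5 v0.2 z6.8 w0.212 hit True
[0.55473557 0.04006431 0.2365873 ] 0.23670542128866942 30.2417
released 31.75
```

```bash
python3 pin.py 1 .4725 .0028 && python3 - <<'E'
from ins import *
c=(H['drift']); env.goto([*(c-.06*u),.36],ORI); env.pause(.3)
d,T=wrist(); cv2.imwrite('pics/f.png',d['pixels'][:,100:540]); e=eyes.get_image('side')['pixels'][200:420,220:460]
a=d['pixels'][40:440,160:480]; cv2.imwrite('pics/fin.png',np.hstack([a,cv2.resize(e,(436,400))])); print(read_state()['t'])
E
```

```text
zgrip 0.23877498109333442
w 0.20862632007104961 35.1917
z 0.2777 F u0.2 v0.8 z-0.5 w0.208 hit False
z 0.2717 F u-0.0 v0.9 z-0.4 w0.210 hit False
z 0.2657 F u0.6 v3.0 z-3.1 w0.211 hit False
z 0.2597 F u1.5 v2.0 z-1.4 w0.213 hit False
z 0.2537 F u0.4 v3.0 z-2.1 w0.208 hit False
z 0.2477 F u2.3 v2.7 z-2.9 w0.214 hit False
z 0.2417 F u0.8 v2.1 z-1.9 w0.212 hit False
z 0.2367 F u-1.4 v2.6 z6.8 w0.210 hit True
[0.47286535 0.00358644 0.23666156] 0.23677498109333442 39.6167
released 41.125
41.775
```

View pics/fin.png

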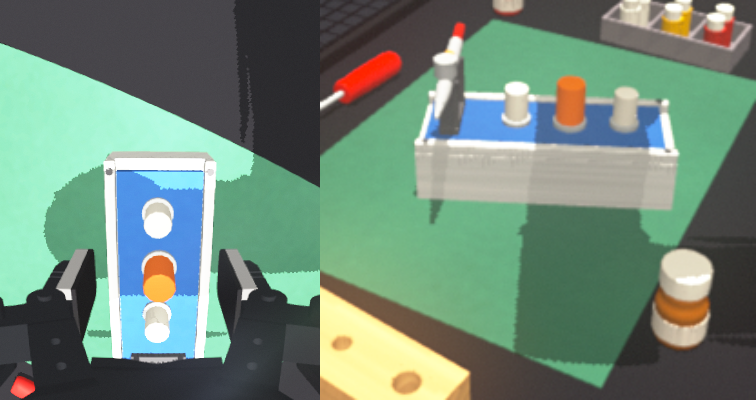

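The drift and both pins stand upright with their flanges on the carriage, the nearest jar is undisturbed, and the gripper is clear of everything.

```bash
python3 -c "
from h import *
print(job.hand_in())"
```

```text
the job is handed in; nothing more can be done
None
```

The drift and both white-knobbed pins are fully home in the carriage, the jars were not touched, and the job was handed in at about 42 s on the robot's clock (limit 72 s); no verdict was shown.

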